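Clamp a junction box with the swing strap and cam lever

ROBOT

A 6-joint arm with a two-finger parallel gripper is mounted at the origin on a cart in front of the work surface, level with it; the furniture and walls round the work are solid. World frame = base frame: x ahead of the robot, y to its left, z up, the work surface at z = 0. Lengths are in m, angles in rad, forces in N, time in s.
With the tool pointing down it reaches from about 0.3 to 0.825 m from the base axis. Payload 5.4 kg.
Tool frame: the origin (TCP) lies at the very end of the fingers, on their centre line; the grasp point (between the pads) lies 19 mm behind it (r.grip_point_offset is the distance from the TCP to the grasp point, in m); y points along the fingers, z is the direction in which the jaws open and shut, and the axes are right-handed (so a half turn about y gives the same grasp; the last joint's range is limited). The gripper opens to 92 mm and grips with 3 to 60 N. Pads are 20 mm wide; open, the fingers measure 128 mm over their backs; the gripper's body (75 mm by 189 mm) begins 69 mm behind the grasp point.
Start: joints at [-1.398, 0.158, 1.597, -0, 1.386, -0.21], TCP at [0.215, -0.533, 0.215] pointing down, gripper open.
Joint ranges: [-2.91, 2.91], [-0.94, 2.29], [0.18, 2.7], [-1.29, 4.43], [0.17, 2.64], [-3, 3]. Speed limits (rad/s): [2.57, 2.57, 3.14, 3.14, 3.14, 3.14].

INTERFACE

Orientations are given as a unit quaternion [x, y, z, w].
In Python, from rig import r, imaging gives the robot as it stands.
- The arm moves only by the shell command python3 -m pendant 'ROWS' [FORCE]. ROWS is JSON, a list that holds one entry, the list of rows, each a list of 5 numbers: the shift along the tool's x, y, z in mm, then the turn about the tool's y in rad, then the opening, from 0 (shut) to 1 (fully open). In form: [[[tx, ty, tz, spin, fingers], ...]]. A call has 1 to 10 rows; each row is the pose to reach, as a shift and turn from the pose commanded when the call began, along the tool's axes at that moment; what a row does not reach only later rows make up. A row lasts 1/12 s, in which the tool goes at most 41.7 mm and 7.16 degrees, less where a joint would pass 70% of its speed; a pose out of reach is approached as far as the arm can. A call with a gripper value outside its range is refused whole. The fingers move at their own pace and stop on an object; FORCE is the grip in N (left out, the last holds). Time passes only in rows, so rows that repeat a pose let the fingers close. It gives the time, the measured TCP pose, the force and the opening at its end, in the units of the state.
- r.sense(): the state, without advancing time (a new reading comes with each control period).
- imaging.grab_frame(name): name is "scene" or "top" or "wrist"; returns (picture, depth): 420x560x3 uint8, blue, green, red; 420x560 float32, m along the optical axis (not along the pixel's ray), 0 where there is no reading.
- imaging.camera_model(name): a dict with "fx", "fy", "cx", "cy" (pixels), "camera_from_world" (4x4, takes a point from world to camera coordinates). Camera axes: x right, y up, looking along -z (the intrinsics and any distortion apply to the point x, -y, -z); pixel columns grow to the right and rows downward; lengths in m; the calibration is good to about 2 mm. A picture is of the moment at which its call begins: read the wrist's pose just before it. camera_model takes no time and is no camera call; for the wrist camera it gives the pose at the moment of the call.
- r.close_job(): hands the job in, once; it reports no verdict.
Trained networks look in the newest picture that a camera, given by its name, has taken for a name from the list of things; names that differ only in an ending like _2 or _b are one class to them, and where a whole thing is asked for, a point or a joint stands for the part that bears it (a point fixed in the world has none). Each returns a list of dicts, best first, with "conf" (0 to 1); they miss things now and then, are a little off and sometimes report something else, mostly with a low value. They report only what shows in the picture. A call takes as long as a camera call. They do not tell look-alikes from the thing itself.
- imaging.silhouettes(query, camera): "mask" (420x560 bool, what is visible of it) and "point" ([column, row] as shares, 0 to 1, of the picture: columns of its width, rows of its height, amid what is visible of it).
- imaging.landmark_of(query, camera): "point" ([column, row] as shares, 0 to 1, of the picture: columns of its width, rows of its height: a listed point, or the origin of a listed thing).
The state is a dict: "time": time; "joint_pos": joint angles; "qd": joint speeds; "joint_torque": joint torques, N m; "tool_pos": TCP position; "eef_rot": TCP orientation; "wrist_force": force on the tool from outside, world axes, zero at the start; "torque": the same for the moment, N m; "grip_width": opening from 0.0 (shut) to 1.0 (fully open).
Only numpy, scipy, OpenCV 4.12 (cv2) and the standard library are available. Lean on these libraries where they do the work, as an engineer would, in place of code of your own. Each camera call takes 0.05 s, during which the arm holds its last target. There are 200 camera calls.

TASK

Clamp the round junction box in its fixture: push the blue strap over the box with the outside of a finger until it rests against its stop pin, and then press the red cam lever fully down with a fingertip so that the rubber foot holds the box. Only push and press: do not grip the strap or the lever, do not press the lever down before the strap is home, and leave the box in its nest and the other things on the bench where they are.

Things in the scene. Friction and masses are not known exactly. Their poses are not given: they have to be found in the camera images.
- fixture: holding fixture bolted to the bench (cannot move): aluminium plate 136 mm (x, +-68) by 216 mm (y, -72 to +144), 14 mm thick. Origin on the bench under the nest's centre, z up; the strap's round post stands at y +105 mm. Four 10 mm pins 36 mm above the bench ring the nest; a 12 mm steel stop pin, top 88 mm above the bench, stands at x +22.5, y +72 mm: the closed strap rests against it
- box: round black junction box with a brass screw on its lid, 78 mm across (96 mm over its four short entries), lid 36 mm high and screw 41 mm; 0.19 kg, loose, standing on the plate between the pins with about 2 mm play; origin at the centre of its underside
- strap (a joint): angle (rad) of the blue clamp strap about the upright post. 0 = home: over the box, along the fixture's -y, resting on the stop. Positive = swung out towards the fixture's -x (the robot's side), turning clockwise seen from above; seen from above, closing turns it counter-clockwise. It starts 0.7 to 1.2 out. It stays where it is left; friction 0.12 N m (about 1 N at its nose)
- strap_pivot (a point): point on the post's axis at the strap's mid-height (80 mm above the bench), in the strap's frame: -y points from post to nose, +x is the side that leads when it swings home, z up. The bar is 30 mm wide, 72 to 88 mm above the bench; its nose ends 150 mm from this axis. 105 mm out it carries a 16 mm high block on top and a 38 mm rubber foot below, reaching down to 55 mm above the bench
- strap_push (a point): point on the strap's trailing side face (its -x side, the side to push to swing it home), at mid-height, 130 mm from the post axis, 20 mm from the nose; same axes as strap_pivot. The strap is free of other parts from 125 to 150 mm out
- strap_push_edge: the blue strip that makes the strap's trailing side face (the one to push), 16 mm high; its origin and axes are the strap's, on the post axis at the strap's underside
- strap_stop_edge: the blue strip that makes the strap's leading side face; origin and axes as strap_push_edge
- lever (a joint): angle (rad) of the red cam lever. 0 = fully open, sloping up 40 degrees above the level, pointing away from the strap's nose; 0.70 = fully down, level, against its stop. Starts 0 to 0.1, stays where it is left. It takes 0.25 to 0.4 N m (4 to 6 N square on its top face 80 mm out). Follow it down along its arc: a finger pushed straight down on its end may bite. Its cam drives the foot down 10 mm
- lever_axis (a point): centre of the lever's horizontal axis, straight above the post, 104 mm above the bench; its frame turns with the lever. The lever rides on the strap, so with the strap home it points along the fixture's +y
- lever_tip (a point): middle of the end of the red lever's top face, 118 mm out along the lever and 9 mm above its centre line; the red grip is 22 mm wide (28 mm with its black side ribs), 12 mm thick, from 34 to 118 mm out. Fully down its top face is 113 mm above the bench
- lever_side_a: black rib along one side of the red lever grip, its top 4 mm below the lever's top face; origin on the lever's axis
- lever_side_b: black rib along the other side of the red lever grip, as lever_side_a
- foot: black round rubber cup-shaped foot, 38 mm across, under the strap 105 mm from the post; origin on its axis, level with the strap's underside when raised. The cam lever drives it down on to the box lid, through a spring, with up to about 8 N; the spring cannot swing the lever back
- insulator: white porcelain bobbin insulator, 42 mm wide, 46 mm high, upright, close behind the fixture (far side from the robot); a bystander, loose; origin at the centre of its underside
- fuse_blue: white bottle-shaped fuse cartridge with a blue ring, 23 mm wide, 50 mm high, upright, close to the right-hand end of the fixture; a bystander, loose; origin at the centre of its underside
- terminal_block: dark brown four-way screw terminal block, 22 x 42 x 16 mm, lying in front of the fixture; a bystander, loose; origin at the centre of its underside
- tape: roll of cream masking tape, 100 mm across, 25 mm high, lying flat; a bystander, loose; origin at the centre of its underside
- pliers: red-handled pliers lying flat, 62 x 175 x 13 mm; a bystander, loose; origin at the centre of its underside
- lampholder: brown moulded lamp holder, 43 mm wide, 62 mm high, upright, at the left of the bench; a bystander, loose; origin at the centre of its underside
- screwdriver: red-handled screwdriver, 235 mm long, 30 mm thick, lying along the back; a bystander, loose; origin at the centre of its underside
- fuse_5: white bottle-shaped fuse with a grey ring, 23 mm wide, 50 mm high, upright, right front; a bystander, loose; origin at the centre of its underside
- pen_1: white marker pen with a black cap, 135 mm long, 17 mm thick, lying near the front of the bench; a bystander, loose; origin at the centre of its underside
Mind the look-alikes: they are no part of the job. There is more than one size of the box; the one meant has the size given above.

How it is judged:
On the way, in this order (a step that is already met when the one before it is completed fails the run):
1. a finger pushes the trailing side of the strap while it is still swung out (contact force between the fingers and strap_push_edge above 0.2 N and value of joint strap above 0.1 rad), for 0.05 s.
2. the strap is swung home against its stop, the lever still up (value of joint strap below 0.05 rad and value of joint lever below 0.35 rad), for 0.2 s.
3. the lever is pressed fully down with the strap home (value of joint lever above 0.62 rad and value of joint strap below 0.05 rad), for 0.2 s.
At the end, for the whole second after the job is handed in: the strap is within 0.05 rad of its stop, the lever within 0.08 rad of fully down, the foot presses on the box with more than 3 N, and the box stands level and still in its nest, within 6 mm of the centre (all of step 3 and contact force between foot and box above 3 N and horizontal distance between box and fixture below 0.006 m and z of box in the frame of fixture below 0.018 m and angle between box's own z axis and vertical below 0.05 rad and linear speed of box below 0.02 m/s); the robot touches nothing.
It fails at once if the lever is pressed down while the strap is not home (value of joint strap above 0.1 rad and value of joint lever above 0.3 rad).
It fails at once if the strap is pinched between the fingers (contact force between the fingers and strap_push_edge above 2 N and contact force between the fingers and strap_stop_edge above 2 N).
It fails at once if the lever is pinched between the fingers (contact force between the fingers and lever_side_a above 2 N and contact force between the fingers and lever_side_b above 2 N).
It fails at once if the junction box is lifted or pushed out of its nest (more than 10 mm) (distance of box from where it was at the start of the episode above 0.01 m).
It fails at once if a bystander is lifted, knocked over or moved by more than 25 mm (distance of any of insulator, fuse_blue, terminal_block, tape, pliers, lampholder, screwdriver, fuse_5, pen_1 from where it was at the start of the episode above 0.025 m or angle between any of insulator, fuse_blue, lampholder, fuse_5's own z axis and vertical above 0.5 rad).
It also fails if it takes over 48 s, if anything falls off the work surface, if the arm or the gripper's body presses on something with over 40 N, if the wrist force passes 120 N, or if a joint passes its speed limit or range.

## Working session

There is one attempt and no reset: what is moved stays moved. The work goes in short steps, Python scripts to look and compute and a shell command to move; the robot and the scene stay as the last step left them, time stands still between calls to the robot, and variables do not carry over. Pictures are saved under pics/ and viewed, about 8 in all and at most 12, crops included, and the job is handed in when it is done.

```bash
mkdir -p pics; ls
cat > h.py <<'E'
from rig import r, imaging
import numpy as np, cv2
def save(cam,name,crop=None,scale=1):
    im,d=imaging.grab_frame(cam)
    o=im if crop is None else im[crop[1]:crop[3],crop[0]:crop[2]]
    if scale!=1:o=cv2.resize(o,None,fx=scale,fy=scale,interpolation=cv2.INTER_CUBIC)
    cv2.imwrite('pics/'+name+'.png',o); return im,d
def ray(cam,u,v):
    m=imaging.camera_model(cam); T=np.linalg.inv(m['camera_from_world'])
    k=np.array([m['fx'],m['fy'],m['cx'],m['cy']])
    dv=np.array([(u-k[2])/k[0],-(v-k[3])/k[1],-1])
    return T[:3,3],T[:3,:3]@dv
def at_z(cam,u,v,z):
    o,d=ray(cam,u,v); return o+d*(z-o[2])/d[2]
def at_d(cam,u,v,dep):
    o,d=ray(cam,u,v); return o+d*dep
E
python3 - <<'E'
from h import *
print(imaging.camera_model('top'));print(imaging.camera_model('scene'))
a,_=save('top','top1'); b,_=save('scene','scene1')
for cam in('top','scene'):
  for q,z in(('strap_pivot',.08),('strap_push',.08),('lever_axis',.104),('lever_tip',.19),('box',0),('fixture',0)):
    for l in imaging.landmark_of(q,cam)[:3]:
      u,v=l['point'][0]*560,l['point'][1]*420
      print(cam,q,round(l['conf'],2),round(u),round(v),at_z(cam,u,v,z).round(3))
s=r.sense();print(s)
E
```

```text
pics
{'fx': 496.55331350133855, 'fy': 496.55331350133855, 'cx': 280.2679144925948, 'cy': 213.78782757981855, 'camera_from_world': array([[ 0.02774983, -0.99948705,  0.01598689, -0.04393613],
       [ 0.99790621,  0.02863356,  0.05799405, -0.60315443],
       [-0.05842206,  0.0143441 ,  0.99818891, -1.61514819],
       [ 0.        ,  0.        ,  0.        ,  1.        ]])}
{'fx': 385.15210261223376, 'fy': 385.15210261223376, 'cx': 278.4309388460503, 'cy': 213.75472774737187, 'camera_from_world': array([[-0.54269246, -0.83974653,  0.0176255 ,  0.32184018],
       [ 0.58864807, -0.36528185,  0.72115367, -0.46367869],
       [-0.59914802,  0.40173988,  0.69255088, -0.83614984],
       [ 0.        ,  0.        ,  0.        ,  1.        ]])}
top strap_pivot 0.78 210 228 [0.548 0.194 0.08 ]
top strap_push 0.96 238 265 [0.436 0.102 0.08 ]
top lever_axis 0.88 209 231 [0.539 0.192 0.104]
top lever_tip 0.56 185 209 [0.599 0.257 0.19 ]
top lever_tip 0.3 213 229 [0.543 0.171 0.19 ]
top box 0.93 273 138 [0.86  0.005 0.   ]
top box 0.67 168 218 [0.581 0.345 0.   ]
top box 0.6 244 225 [0.564 0.093 
[... 399 characters left out ...]
ture 0.71 296 302 [0.412 0.06  0.   ]
{'time': 0.7, 'joint_pos': array([-1.39808247e+00,  1.58403428e-01,  1.59696849e+00, -5.29176548e-06,
        1.38620045e+00, -2.10102425e-01]), 'qd': array([ 0.000756  , -0.00068398,  0.00072555, -0.00029783, -0.00050897,
        0.00027429]), 'joint_torque': array([-2.59358731e-04, -3.85482681e+01, -3.22298491e+01,  7.02150143e-02,
        3.07686918e-02,  3.22530013e-06]), 'tool_pos': array([ 0.21475925, -0.53338548,  0.21461502]), 'eef_rot': array([ 0.13452337, -0.69418592,  0.69420019, -0.13451943]), 'wrist_force': array([0.42549126, 0.19251987, 0.91090538]), 'torque': array([-0.02126233, -0.01517768, -0.01366127]), 'grip_width': 1.0017950615273856}
```

View pics/top1.png

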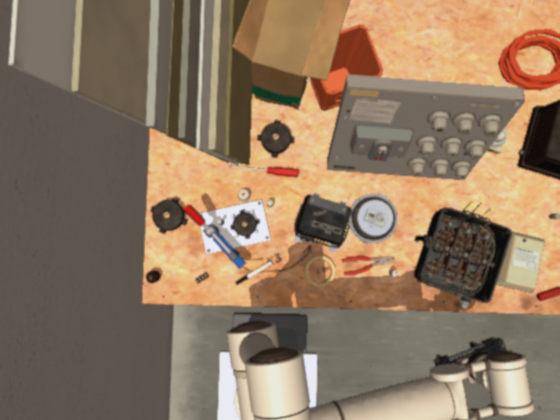

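View pics/scene1.png

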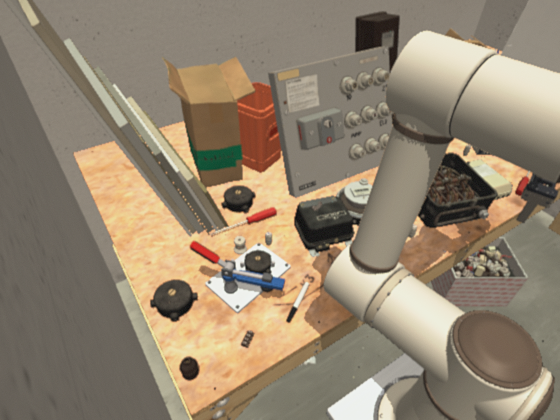

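The top view shows the fixture plate at about (235,228). The strap runs from its post (210,228) to its blue nose at (240,265), and the red lever end is at (190,210). There are three round black boxes: (276,138) loose at the back, (168,215) loose and larger at the left, and (245,225) in the nest between the pins. The nested one is the box to clamp.

Run:
```python
from h import *
from scipy.spatial.transform import Rotation as R
print(R.from_quat(r.sense()['eef_rot']).as_matrix().round(3))
for cam in('top','scene'):
  _,d=imaging.grab_frame(cam)
  for q in('strap','lever','box'):
    for s in imaging.silhouettes(q,cam)[:3]:
      v,u=np.nonzero(s['mask']&(d>0)); 
      P=np.array([at_d(cam,a,b,d[b,a]) for a,b in zip(u,v)])
      if len(P)<5: continue
      dx=P[:,:2]-P[:,:2].mean(0); w=np.linalg.svd(dx,full_matrices=False)[2][0]; t=dx@w
      print(cam,q,round(s['conf'],2),len(P),np.median(P,0).round(3),'zrange',np.percentile(P[:,2],[5,50,95]).round(3),'dir',w.round(3),'ext',t.min().round(3),t.max().round(3),'mean',P.mean(0).round(3))
  if cam=='top':
    vv,uu=np.mgrid[0:420:3,0:560:3]
    P=np.array([at_d(cam,a,b,d[b,a]) for a,b in zip(uu.ravel(),vv.ravel()) if d[b,a]>0])
    k=(P[:,0]>.3)&(P[:,0]<.85)&(P[:,1]>-.15)&(P[:,1]<.5)
    for z0 in(.05,.13,.2):
      Q=P[k&(P[:,2]>z0)]; H,_,_=np.histogram2d(Q[:,0],Q[:,1],bins=[np.arange(.3,.9,.05),np.arange(-.15,.55,.05)]);print(z0);print(H.astype(int))
```

```text
[[-0.928 -0.     0.374]
 [-0.374 -0.    -0.928]
 [ 0.    -1.     0.   ]]
top strap 0.92 809 [0.524 0.173 0.102] zrange [0.082 0.102 0.171] dir [-0.717 -0.697] ext -0.142 0.122 mean [0.523 0.172 0.112]
top lever 0.69 292 [0.58  0.226 0.149] zrange [0.114 0.149 0.176] dir [-0.719 -0.695] ext -0.048 0.059 mean [0.578 0.224 0.148]
top lever 0.67 65 [ 0.422 -0.397  0.042] zrange [-0.001  0.042  0.051] dir [0.313 0.95 ] ext -0.023 0.011 mean [ 0.422 -0.398  0.032]
top box 0.96 879 [0.59  0.334 0.043] zrange [0.022 0.043 0.051] dir [-0.175  0.985] ext -0.074 0.059 mean [0.59  0.335 0.042]
top box 0.87 851 [ 0.851 -0.004  0.043] zrange [0.02  0.043 0.051] dir [-1.     0.007] ext -0.065 0.058 mean [ 0.851 -0.004  0.041]
top box 0.85 511 [0.567 0.089 0.048] zrange [0.033 0.048 0.055] dir [-0.967 -0.257] ext -0.047 0.047 mean [0.567 0.088 0.047]Traceback (most recent call last):
  File "<stdin>", line 15, in <module>
  File "h.py", line 16, in at_d
    o,d=ray(cam,u,v); return o+d*dep
        ~~~^^^^^^^^^
  File "h.py", line 9, in ray
    m=imaging.camera_model(cam); T=np.linalg.inv(m['camera_from_world'])
ValueError: time passes only in moves, steps and waits
```

```bash
python3 -m pendant '[[[-214,-50,-279,0,0],[-214,-50,-279,0,0],[-214,-50,-279,0,0],[-214,-50,-279,0,0],[-214,-50,-279,0,0],[-214,-50,-279,0,0],[-214,-50,-279,-0.1,0],[-214,-50,-279,-0.2,0],[-214,-50,-279,-0.3,0],[-214,-50,-279,-0.387,0]]]' 10
```

```text
time: 1.73
tool_pos: [0.3102, -0.1916, 0.2658]
eef_rot: [0.268, -0.653, 0.655, -0.269]
wrist_force: [0.7, -0.7, 0.4]
grip_width: 0.297
```

```bash
python3 -m pendant '[[[-302,0,-175,0,0],[-302,0,-175,0,0],[-302,0,-175,0,0],[-302,0,-175,0,0],[-302,0,-175,0,0],[-302,0,-175,0,0],[-302,0,-175,0,0],[-302,0,-175,0,0],[-302,0,-175,0,0],[-302,0,-175,0,0]]]'
cat > m.py <<'E'
from h import *
from scipy.spatial.transform import Rotation as R
def cloud(cam,d,mask):
    m=imaging.camera_model(cam); T=np.linalg.inv(m['camera_from_world'])
    v,u=np.nonzero(mask&(d>0)); D=d[v,u]
    P=np.c_[(u-m['cx'])/m['fx']*D,-(v-m['cy'])/m['fy']*D,-D]
    return P@T[:3,:3].T+T[:3,3]
def state():
    s=r.sense(); M=R.from_quat(s['eef_rot']).as_matrix()
    print('t',s['time'],'tcp',s['tool_pos'].round(4),'x',M[:,0].round(3),'z',M[:,2].round(3),'F',s['wrist_force'].round(1),'g',round(s['grip_width'],2),'q',s['joint_pos'].round(2)); return s,M
def strapfit(cam,d):
    for s in imaging.silhouettes('strap',cam)[:1]:
        P=cloud(cam,d,s['mask']); P=P[(P[:,2]>.075)&(P[:,2]<.11)]
        c=np.median(P,0); dx=P[:,:2]-P[:,:2].mean(0); w=np.linalg.svd(dx,full_matrices=False)[2][0]
        print(cam,'strap',round(s['conf'],2),len(P),'mean',P.mean(0).round(4),'dirdeg',np.degrees(np.arctan2(w[1],w[0])).round(1))
E
python3 - <<'E'
from m import *
state()
for cam in('wrist','scene','top'):
  im,d=save(cam,cam+'2') if cam!='top' else imaging.grab_frame(cam)
  strapfit(cam,d)
  for q,z in(('strap_pivot',.08),('strap_push',.08),('lever_axis',.104),('lever_tip',.187),('box',.014),('fixture',0)):
    for l in imaging.landmark_of(q,cam)[:2]:
      u,v=l['point'][0]*560,l['point'][1]*420
      print(cam,q,round(l['conf'],2),round(u),round(v),at_z(cam,u,v,z).round(3))
P=cloud('top',d,d>0)
k=(P[:,2]>.13)&(P[:,2]<1)
H,_,_=np.histogram2d(P[k][:,0],P[k][:,1],bins=[np.arange(.3,.9,.05),np.arange(-.1,.55,.05)]);print(H.astype(int))
E
```

```text
time: 2.57
tool_pos: [0.4041, 0.1442, 0.2645]
eef_rot: [-0.267, 0.655, -0.654, 0.267]
wrist_force: [0.1, -0.3, 0.4]
grip_width: 0.006
t 2.5667 tcp [0.4041 0.1442 0.2645] x [-0.714 -0.7   -0.   ] z [ 0.7   -0.714 -0.001] F [ 0.1 -0.3  0.4] g 0.01 q [ 0.06 -0.27  1.91  0.    1.5   0.85]
wrist strap 0.78 3888 mean [0.49   0.1421 0.0932] dirdeg -135.1
wrist strap_pivot 0.59 341 61 [0.541 0.191 0.08 ]
wrist strap_push 0.68 321 183 [0.437 0.112 0.08 ]
wrist strap_push 0.47 231 140 [0.4  0.22 0.08]
wrist lever_axis 0.59 347 53 [0.544 0.192 0.104]
wrist lever_axis 0.53 143 49 [0.41  0.336 0.104]
wrist box 0.81 403 113 [0.569 0.087 0.014]
wrist fixture 0.4 431 296 [ 0.424 -0.16   0.   ]
  return _methods._mean(a, axis=axis, dtype=dtype,
  ret = um.true_divide(
m.py:14: RuntimeWarning: Mean of empty slice.
  c=np.median(P,0); dx=P[:,:2]-P[:,:2].mean(0); w=np.linalg.svd(dx,full_matrices=False)[2][0]
Traceback (most recent call last):
  File "m.py", line 14, in strapfit
    c=np.median(P,0); dx=P[:,:2]-P[:,:2].mean(0); w=np.linalg.svd(dx,full_matrices=False)[2][0]
                                                    ~~~~~~~~~~~~~~~~~~~~~~~~~~~~~~~~~~~~~~~~^^^
IndexError: index 0 is out of bounds for axis 0 with size 0
```

View pics/wrist2.png

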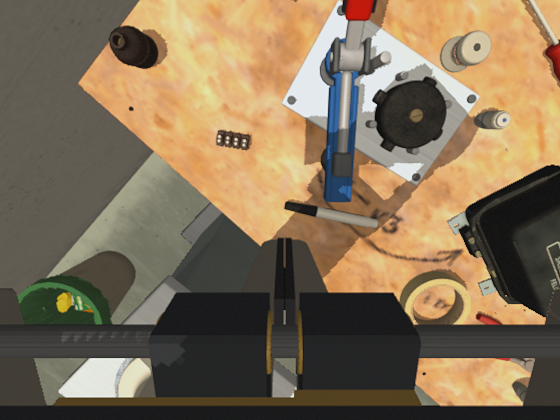

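The wrist view shows the strap from its post at (345,60) to its nose at (338,200). The nested box is at (410,115), and the strap's free trailing side faces left. That agrees with the measured positions, so I'll descend beside the trailing face.

```bash
python3 -m pendant '[[[4,40,0,0,0],[4,80,0,0,0],[4,120,0,0,0],[4,160,0,0,0],[4,190,0,0,0],[4,201,0,0,0],[4,201,0,0,0]]]'
python3 -m pendant '[[[0,0,8,0,0],[0,0,16,0,0],[0,0,22,0,0],[0,0,24,0,0],[0,0,24,0,0]]]'
python3 - <<'E'
from m import *
state(); save('scene','scene3',(130,190,380,370),3)
E
```

```text
time: 3.65
tool_pos: [0.3981, 0.138, 0.0604]
eef_rot: [-0.268, 0.656, -0.655, 0.263]
wrist_force: [-0.1, -0.2, -0.4]
grip_width: 0.009
time: 4.07
tool_pos: [0.4195, 0.1206, 0.0648]
eef_rot: [0.264, -0.655, 0.656, -0.266]
wrist_force: [-0.0, 0.7, 0.8]
grip_width: 0.006
t 4.0667 tcp [0.4195 0.1206 0.0648] x [-0.719 -0.695 -0.002] z [ 0.695 -0.719  0.002] F [-0.   0.7  0.8] g 0.01 q [ 0.   -0.02  2.11 -0.    1.05  0.8 ]
```

View pics/scene3.png

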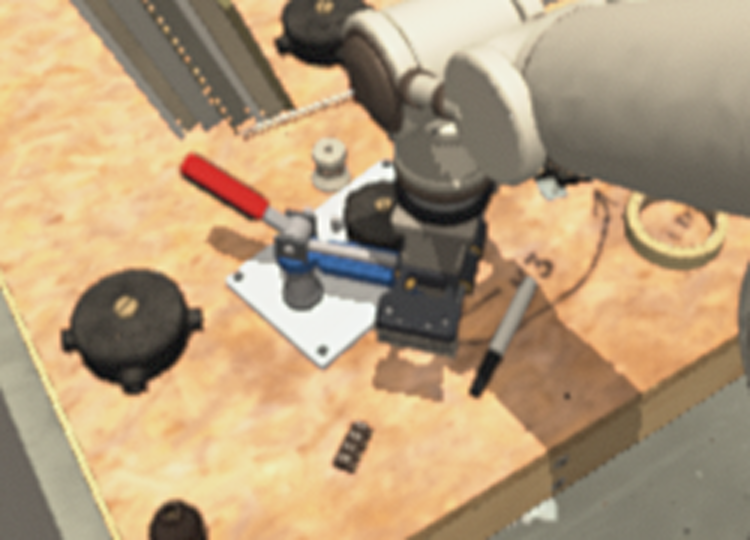

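```bash
python3 -m pendant '[[[0,0,4,0,0],[0,0,9,-0.05,0],[1,0,18,-0.1,0],[1,0,25,-0.15,0],[2,0,32,-0.2,0],[2,0,39,-0.25,0],[2,0,46,-0.3,0],[1,0,53,-0.35,0],[0,0,60,-0.4,0],[0,0,60,-0.4,0]]]'
python3 - <<'E'
from m import *
state(); _,d=save('wrist','wrist4')
strapfit('wrist',d)
E
```

```text
time: 4.95
tool_pos: [0.4606, 0.0775, 0.0638]
eef_rot: [0.39, -0.589, 0.59, -0.391]
wrist_force: [0.2, -0.1, 0.3]
grip_width: 0.003
t 4.95 tcp [0.4606 0.0775 0.0638] x [-0.39  -0.921 -0.   ] z [ 0.921 -0.39   0.001] F [ 0.2 -0.1  0.3] g 0.0 q [-0.09  0.06  2.03 -0.    1.06  0.31]
wrist strap 0.66 18673 mean [0.5123 0.1282 0.093 ] dirdeg -112.8
```

View pics/wrist4.png

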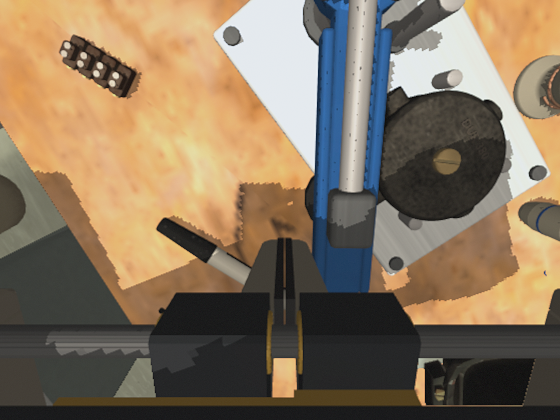

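The wrist view shows the finger touching the strap's trailing side near the nose at about (310,270). The strap has turned with it from -135 to -113 degrees, as planned, so I'll continue along the arc.

```bash
python3 -m pendant '[[[1,0,7,-0.05,0],[2,0,14,-0.1,0],[3,0,21,-0.15,0],[3,0,28,-0.2,0],[3,0,35,-0.25,0],[3,0,42,-0.3,0],[2,0,49,-0.35,0],[1,0,56,-0.4,0],[0,0,63,-0.45,0],[0,0,63,-0.45,0]]]'
python3 - <<'E'
from m import *
s,M=state(); _,d=imaging.grab_frame('wrist')
strapfit('wrist',d)
E
```

```text
time: 5.88
tool_pos: [0.5183, 0.0536, 0.0637]
eef_rot: [-0.512, 0.487, -0.488, 0.512]
wrist_force: [0.1, -0.1, 0.5]
grip_width: 0.009
t 5.8833 tcp [0.5183 0.0536 0.0637] x [ 0.049 -0.999  0.   ] z [0.999 0.049 0.001] F [ 0.1 -0.1  0.5] g 0.01 q [-0.13  0.19  1.88  0.    1.07 -0.18]
wrist strap 0.59 18808 mean [0.5435 0.1218 0.093 ] dirdeg -87.2
```

```bash
python3 -m pendant '[[[1,0,6,-0.05,0],[2,0,11,-0.1,0],[3,0,16,-0.14,0],[3,0,20,-0.14,0],[3,0,22,-0.14,0],[3,0,24,-0.14,0],[3,0,24,-0.14,0]]]'
python3 - <<'E'
from m import *
s,M=state(); _,d=imaging.grab_frame('wrist')
strapfit('wrist',d)
E
```

```text
time: 6.57
tool_pos: [0.5418, 0.0518, 0.0636]
eef_rot: [-0.545, 0.451, -0.451, 0.545]
wrist_force: [-0.5, -0.1, 0.2]
grip_width: 0.004
t 6.5667 tcp [0.5418 0.0518 0.0636] x [ 0.187 -0.982 -0.   ] z [0.982 0.187 0.   ] F [-0.5 -0.1  0.2] g 0.0 q [-0.13  0.25  1.81  0.    1.08 -0.31]
wrist strap 0.92 18468 mean [0.5562 0.1225 0.0934] dirdeg 102.5
```

```bash
python3 -m pendant '[[[0,0,2,0,0],[0,0,2,0,0],[0,0,2,0,0]]]'; python3 -m pendant '[[[0,0,2,0,0],[0,0,2,0,0],[0,0,2,0,0]]]'; python3 -m pendant '[[[0,0,2,0,0],[0,0,2,0,0],[0,0,2,0,0]]]'
```

```text
time: 6.92
tool_pos: [0.5439, 0.052, 0.0637]
eef_rot: [-0.545, 0.451, -0.451, 0.545]
wrist_force: [-0.7, -0.4, -0.4]
grip_width: 0.004
time: 7.17
tool_pos: [0.5459, 0.0525, 0.0636]
eef_rot: [-0.545, 0.451, -0.451, 0.545]
wrist_force: [0.5, -0.3, 0.6]
grip_width: 0.003
time: 7.42
tool_pos: [0.5473, 0.0527, 0.0635]
eef_rot: [0.545, -0.451, 0.45, -0.545]
wrist_force: [-3.8, -2.0, 2.4]
grip_width: 0.005
```

```bash
python3 -m pendant '[[[0,0,1,0,0],[0,0,1,0,0],[0,0,1,0,0],[0,0,1,0,0]]]'
python3 - <<'E'
from m import *
s,M=state(); _,d=save('wrist','wrist5')
strapfit('wrist',d)
E
```

```text
time: 7.75
tool_pos: [0.5474, 0.0527, 0.0635]
eef_rot: [0.546, -0.451, 0.45, -0.544]
wrist_force: [-7.4, -2.1, 5.1]
grip_width: 0.005
t 7.75 tcp [0.5474 0.0527 0.0635] x [ 0.188 -0.982 -0.   ] z [ 0.982  0.188 -0.003] F [-7.4 -2.1  5.1] g 0.01 q [-0.12  0.27  1.79 -0.    1.09 -0.31]
wrist strap 0.8 18600 mean [0.5595 0.123  0.0933] dirdeg 105.0
```

View pics/wrist5.png

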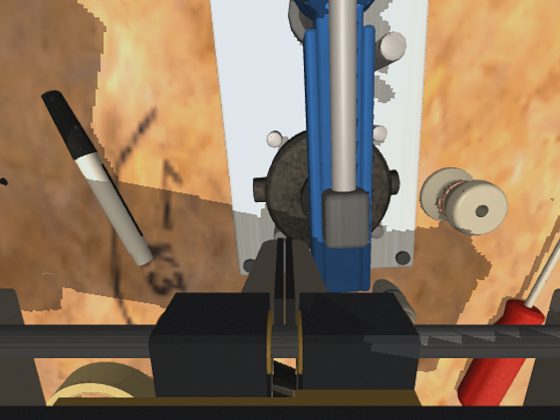

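The strap now lies over the box, with its leading side against the stop pin at (390,45). The force rises with no further motion, so it is home. I'll back off, rise and look at the lever.

```bash
python3 -m pendant '[[[0,0,-15,0,0],[0,0,-40,0,0],[0,0,-40,0,0],[0,-40,-40,0,0],[0,-80,-40,0,0],[0,-120,-40,0,0],[0,-160,-40,0,0],[0,-200,-40,0,0],[0,-210,-40,0,0],[0,-210,-40,0,0]]]'
python3 - <<'E'
from m import *
state()
for cam in('wrist','top','scene'):
  _,d=imaging.grab_frame(cam)
  if cam!='scene': strapfit(cam,d)
  for q in('lever','lever_side_a'):
   for s in imaging.silhouettes(q,cam)[:2]:
    P=cloud(cam,d,s['mask']);
    if len(P)<9: continue
    dx=P-P.mean(0); w=np.linalg.svd(dx,full_matrices=False)[2][0]
    print(cam,q,round(s['conf'],2),len(P),'mean',P.mean(0).round(3),'dir',w.round(2),'lo',np.percentile(P,3,0).round(3),'hi',np.percentile(P,97,0).round(3))
  for q,z in(('strap_pivot',.08),('strap_push',.08),('lever_axis',.104),('lever_tip',.187),('box',.014),('fixture',0)):
    for l in imaging.landmark_of(q,cam)[:2]:
      u,v=l['point'][0]*560,l['point'][1]*420
      print(cam,q,round(l['conf'],2),round(u),round(v),at_z(cam,u,v,z).round(3))
E
```

```text
time: 8.68
tool_pos: [0.5125, 0.0454, 0.2784]
eef_rot: [-0.543, 0.448, -0.454, 0.547]
wrist_force: [0.3, 0.2, -1.3]
grip_width: 0.005
t 8.6833 tcp [0.5125 0.0454 0.2784] x [ 0.188 -0.982  0.003] z [0.982 0.188 0.01 ] F [ 0.3  0.2 -1.3] g 0.0 q [-0.15 -0.05  1.68  0.    1.49 -0.34]
wrist strap 0.73 3916 mean [0.5529 0.1296 0.089 ] dirdeg -75.1
wrist lever 0.81 1436 mean [0.533 0.207 0.116] dir [ 0.22 -0.75 -0.63] lo [0.519 0.183 0.101] hi [0.547 0.228 0.133]
wrist strap_pivot 0.77 333 54 [0.532 0.194 0.08 ]
wrist strap_pivot 0.37 391 158 [0.622 0.1   0.08 ]
wrist strap_push 0.62 324 177 [0.552 0.064 0.08 ]
wrist lever_axis 0.89 341 47 [0.537 0.197 0.104]
wrist lever_tip 0.7 338 150 [0.542 0.105 0.187]
wrist lever_tip 0.66 331 58 [0.521 0.17  0.187]
wrist box 0.59 494 244 [0.832 0.002 0.014]
wrist box 0.57 326 147 [0.557 0.093 0.014]
wrist fixture 0.95 328 148 [0.562 0.091 0.   ]
top strap 0.67 132 mean [0.5609 0.1309 0.0929] dirdeg -73.1
top lever 0.67 345 mean [0.532 0.236 0.135] dir [ 0.14 -0.37 -0.92] lo [ 0.512  0.182 -0.   ] hi [0.551 0.28  0.177]
top strap_pivot 0.97 210 229 [0.
[... 303 characters left out ...]
 210 228 [0.55  0.205 0.   ]
scene lever 0.86 354 mean [0.537 0.236 0.13 ] dir [-0.54  0.33  0.77] lo [ 0.509  0.188 -0.002] hi [0.651 0.284 0.176]
scene lever_side_a 0.37 26 mean [0.513 0.253 0.152] dir [-0.19  0.8   0.57] lo [0.509 0.233 0.137] hi [0.517 0.269 0.163]
scene strap_pivot 0.89 227 274 [0.539 0.198 0.08 ]
scene strap_pivot 0.53 230 271 [0.546 0.186 0.08 ]
scene strap_push 0.85 265 251 [0.557 0.07  0.08 ]
scene strap_push 0.38 243 225 [0.677 0.075 0.08 ]
scene lever_axis 0.58 225 268 [0.544 0.2   0.104]
scene box 0.81 235 203 [0.844 0.015 0.014]
scene box 0.8 178 303 [0.571 0.335 0.014]
scene fixture 0.94 260 269 [0.563 0.085 0.   ]
scene fixture 0.59 246 340 [0.388 0.232 0.   ]
```

```bash
python3 -m pendant '[[[-203,10,54,-0.06,0],[-203,10,54,-0.06,0],[-203,10,54,-0.06,0],[-203,10,54,-0.06,0],[-203,10,54,-0.06,0],[-203,10,54,-0.06,0],[-203,10,54,-0.06,0],[-203,10,54,-0.06,0]]]'
python3 - <<'E'
from m import *
state(); im,d=save('wrist','wrist6')
_,dt=imaging.grab_frame('top'); it=_
P=cloud('top',dt,(it.min(2)>170)&(dt>0)); k=(abs(P[:,2]-.014)<.012)&(abs(P[:,0]-.56)<.12)&(abs(P[:,1]-.12)<.14)
print('plate',k.sum(),cv2.minAreaRect(P[k][:,:2].astype(np.float32)))
save('scene','scene6',(130,170,350,350),3)
for cam in('scene','wrist'):
  for q,z in(('lever_tip',.187),('lever_axis',.104)):
    for l in imaging.landmark_of(q,cam)[:2]:
      u,v=l['point'][0]*560,l['point'][1]*420
      print(cam,q,round(l['conf'],2),round(u),round(v),at_z(cam,u,v,z).round(3))
E
```

```text
time: 10.8
tool_pos: [0.5242, 0.2548, 0.2634]
eef_rot: [0.559, -0.434, 0.434, -0.558]
wrist_force: [-0.9, -0.5, 0.0]
grip_width: 0.007
t 10.8 tcp [0.5242 0.2548 0.2634] x [ 0.247 -0.969  0.001] z [ 0.969  0.247 -0.   ] F [-0.9 -0.5  0. ] g 0.01 q [ 0.25  0.15  1.51 -0.    1.48 -0.  ]
plate 966 ((0.522114634513855, 0.11684351414442062), (0.21052610874176025, 0.21789762377738953), 13.938923835754395)
scene lever_tip 0.64 200 270 [0.508 0.276 0.187]
scene lever_axis 0.82 226 267 [0.544 0.197 0.104]
scene lever_axis 0.54 227 274 [0.523 0.204 0.104]
wrist lever_tip 0.94 289 180 [0.522 0.283 0.187]
wrist lever_axis 0.69 285 242 [0.541 0.197 0.104]
```

View pics/wrist6.png

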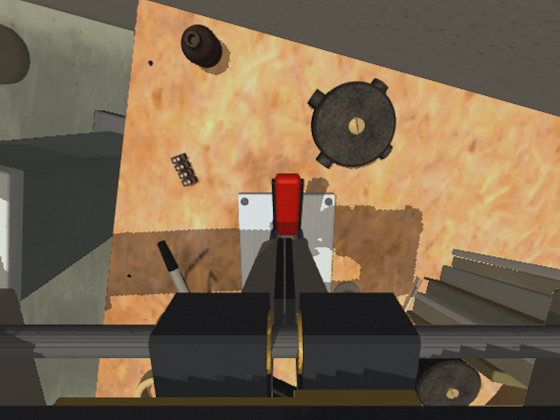

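View pics/scene6.png

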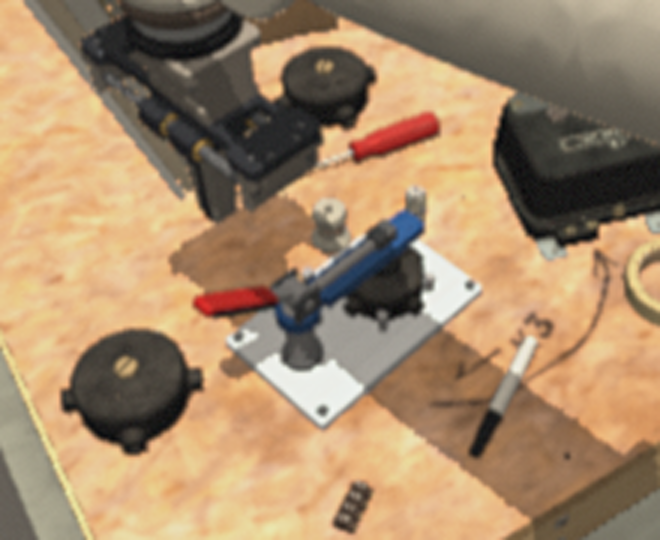

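The wrist view shows the lever's red grip at (288,205), nearly centred in front of the fingers and square with the plate's end edge. So the strap is aligned with the fixture and home. Before descending, I'll check the clearance to the leaning planks on the right.

Run:
```python
from m import *
s,M=state()
for cam in('wrist','top','scene'):
  _,d=imaging.grab_frame(cam)
  P=cloud(cam,d,d>0); P=P[(P[:,2]>.1)&(P[:,2]<.5)&(P[:,1]>.05)&(P[:,1]<.5)&(P[:,0]>.4)&(P[:,0]<1)]
  L=(P-s['tool_pos'])@M
  k=(L[:,2]>.0)&(abs(L[:,0])<.06)
  for lo in(.1,.15,.2,.3,.4):
    kk=k&(P[:,2]>=lo)&(P[:,2]<lo+.1)
    if kk.any(): print(cam,lo,kk.sum(),'tool z hist',np.histogram(L[kk,2],bins=np.arange(0,.5,.04))[0])
```

```text
t 11.15 tcp [0.5245 0.2542 0.2638] x [ 0.245 -0.97   0.   ] z [0.97  0.245 0.   ] F [-0.4 -0.7  0.9] g 0.01 q [ 0.24  0.15  1.51 -0.    1.48 -0.  ]
wrist 0.1 1205 tool z hist [1205    0    0    0    0    0    0    0    0    0    0    0]
wrist 0.15 825 tool z hist [825   0   0   0   0   0   0   0   0   0   0   0]
wrist 0.2 740 tool z hist [740   0   0   0   0   0   0   0   0   0   0   0]
wrist 0.3 25981 tool z hist [19164  6707   110     0     0     0     0     0     0     0     0     0]
top 0.1 106 tool z hist [106   0   0   0   0   0   0   0   0   0   0   0]
top 0.15 26 tool z hist [26  0  0  0  0  0  0  0  0  0  0  0]
top 0.3 591 tool z hist [  0 166 146   0   0   0 176  88  15   0   0   0]
top 0.4 2502 tool z hist [  0   3   0   0   0   0 154 643 567 460 369 306]
scene 0.1 104 tool z hist [95  0  0  0  0  0  9  0  0  0  0  0]
scene 0.15 135 tool z hist [53  0  0  0  0  0 79  3  0  0  0  0]
scene 0.2 329 tool z hist [ 35   0   0   0   0   0 283  11   0   0   0   0]
scene 0.3 1432 tool z hist [221 268  96   0   0   0 642 205   0   0   0   0]
scene 0.4 1337 tool z hist [120   0   0   0   0   0 212 661 114 102  81  47]
```

```bash
python3 -m pendant '[[[0,40,3,0,0],[0,65,3,0,0],[0,78,3,0,0],[0,78,3,0,0],[0,78,3,0,0]]]'; python3 -m pendant '[[[0,5,0,0,0],[0,9,0,0,0],[0,9,0,0,0]]]'
```

```text
time: 11.72
tool_pos: [0.5272, 0.2557, 0.1858]
eef_rot: [0.558, -0.434, 0.434, -0.558]
wrist_force: [-0.5, -0.7, 0.9]
grip_width: 0.006
time: 11.97
tool_pos: [0.5275, 0.2558, 0.177]
eef_rot: [-0.558, 0.434, -0.434, 0.558]
wrist_force: [-0.7, 0.3, -0.0]
grip_width: 0.007
```

```bash
python3 -m pendant '[[[-3,5,0,0,0],[-7,9,0,0,0],[-10,13,0,0,0],[-13,17,0,0,0],[-15,22,0,0,0],[-18,26,0,0,0],[-18,26,0,0,0]]]'; python3 -m pendant '[[[-2,5,0,0,0],[-4,9,0,0,0],[-6,14,0,0,0],[-7,18,0,0,0],[-8,23,0,0,0],[-9,28,0,0,0],[-9,28,0,0,0]]]'
python3 - <<'E'
from m import *
state()
E
```

```text
time: 12.55
tool_pos: [0.5221, 0.2737, 0.1495]
eef_rot: [0.559, -0.434, 0.433, -0.558]
wrist_force: [0.1, 0.1, 0.8]
grip_width: 0.004
time: 13.13
tool_pos: [0.52, 0.2821, 0.1213]
eef_rot: [0.559, -0.434, 0.434, -0.558]
wrist_force: [0.5, 0.2, -0.6]
grip_width: 0.004
t 13.1333 tcp [0.52   0.2821 0.1213] x [ 0.247 -0.969 -0.   ] z [ 0.969  0.247 -0.001] F [ 0.5  0.2 -0.6] g 0.0 q [0.29 0.29 1.64 0.   1.22 0.04]
```

Run:
```python
from m import *
save('scene','scene7',(130,190,320,330),4)
```

```text
(no output)
```

View pics/scene7.png

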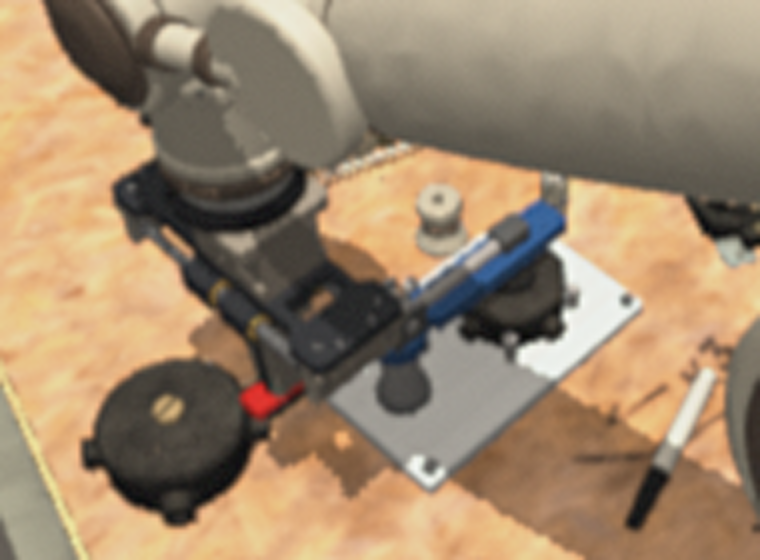

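The lever is under the fingers and nearly level, so I'll press the last few millimetres against its stop.

```bash
python3 -m pendant '[[[-1,4,0,0,0],[-1,8,0,0,0],[-1,9,0,0,0],[-1,9,0,0,0]]]'; python3 -m pendant '[[[0,2,0,0,0],[0,2,0,0,0],[0,2,0,0,0]]]'; python3 -m pendant '[[[0,2,0,0,0],[0,2,0,0,0],[0,2,0,0,0]]]'
```

```text
time: 13.52
tool_pos: [0.5202, 0.2829, 0.1133]
eef_rot: [0.558, -0.434, 0.434, -0.558]
wrist_force: [-0.5, 0.5, -0.5]
grip_width: 0.005
time: 13.77
tool_pos: [0.5205, 0.283, 0.113]
eef_rot: [-0.558, 0.434, -0.434, 0.558]
wrist_force: [-2.5, -0.6, 8.8]
grip_width: 0.004
time: 14.02
tool_pos: [0.5213, 0.2832, 0.1128]
eef_rot: [-0.558, 0.433, -0.435, 0.559]
wrist_force: [-5.5, -1.2, 15.6]
grip_width: 0.008
```

The lever is firmly against its stop: the tip is at 112.8 mm against the given 113 mm, and the force is rising without motion. I'll retreat straight up and check.

```bash
python3 -m pendant '[[[0,-20,0,0,0],[0,-60,0,0,0],[0,-100,0,0,0],[0,-140,0,0,0],[0,-140,0,0,0]]]'
python3 - <<'E'
from m import *
state()
_,d=save('scene','scene8',(130,190,320,330),4)
for s in imaging.silhouettes('lever','scene')[:1]:
  P=cloud('scene',d,s['mask']);P=P[P[:,2]>.07];print('lever z pct',np.percentile(P[:,2],[5,50,80,95]).round(3))
_,d=imaging.grab_frame('wrist')
for q in('lever','box'):
 for s in imaging.silhouettes(q,'wrist')[:2]:
  P=cloud('wrist',d,s['mask']);print(q,round(s['conf'],2),P.mean(0).round(3),np.percentile(P[:,2],[5,50,95]).round(3))
E
```

```text
time: 14.43
tool_pos: [0.5244, 0.2841, 0.2595]
eef_rot: [-0.554, 0.431, -0.437, 0.563]
wrist_force: [0.6, 0.1, 1.4]
grip_width: 0.009
t 14.4333 tcp [0.5244 0.2841 0.2595] x [ 0.246 -0.969 -0.001] z [0.969 0.246 0.016] F [0.6 0.1 1.4] g 0.01 q [ 0.29  0.17  1.49 -0.    1.46  0.05]
lever z pct [0.104 0.11  0.112 0.114]
lever 0.58 [0.521 0.273 0.109] [0.105 0.109 0.111]
box 0.73 [0.583 0.342 0.038] [0.02  0.04  0.043]
box 0.72 [0.824 0.032 0.037] [0.003 0.037 0.041]
```

View pics/scene8.png

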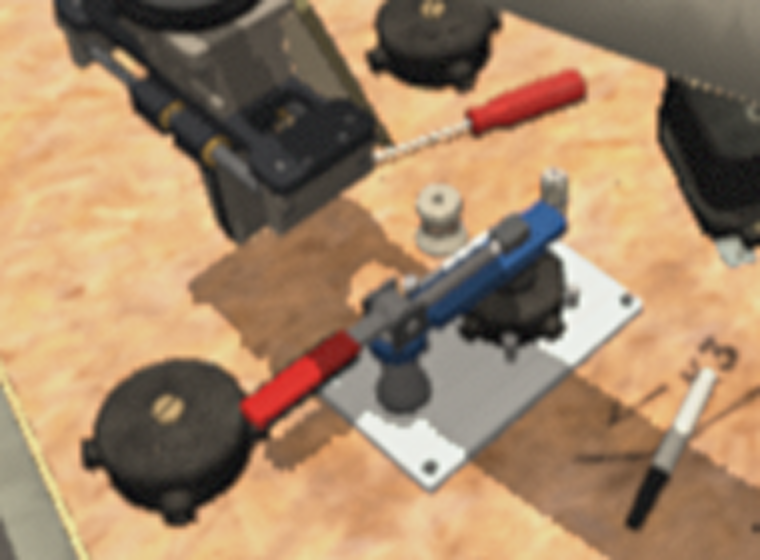

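The picture shows the lever level and in line with the strap, and the strap over the box with its foot down. The bystanders in view are undisturbed and the gripper is clear, so I'm handing the job in.

```bash
python3 -c "
from rig import r
print(r.close_job())"
```

```text
the job is handed in; nothing more can be done
None
```

I closed the gripper and pushed the blue strap home with the outside of a finger, over about 60°. I then pressed the red lever fully down along its arc, retreated straight up and handed the job in at about 14.6 s.

**Strap:** it stopped hard against its pin, with about 8 N and no further motion. Its measured direction was about -75°, parallel to the plate's edge in the wrist picture.

**Lever:** the finger met the stop at 112.8 mm (113 mm is given for fully down), with the force rising to about 16 N. After I let go, the depth reading on the lever's top was 109 to 114 mm, so it stayed down.

**Last picture:** the foot is down on the box, the box is in its nest, and the bystanders in view have not moved. The gripper is clear of everything.

**Disagreed or not checked:**
- An early estimate of the fixture's direction, from the box and post positions, was about 4° off the later strap and plate-edge evidence. I trusted the hard stop and the plate edge.
- An automatic fit of the plate's outline gave the wrong size (211 x 218 mm), so I did not rely on it.
- The foot's force on the box could not be measured directly. I inferred it from the lever being fully down.
- In the final check the detector did not pick out the nested box, so I confirmed its position by eye only.

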